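Inspect a snap ring and hold it spread at the torch's groove

ROBOT

A 6-joint arm with a two-finger parallel gripper is mounted at the origin on the work surface. World frame = base frame: x ahead of the robot, y to its left, z up, the work surface at z = 0. Lengths are in m, angles in degrees, forces in N, time in s.
With the tool pointing down it reaches from about 0.4 to 0.825 m from the base axis. Payload 7 kg.
Tool frame: the origin (TCP) lies midway between the tips of the shut fingers; the grasp point (between the pads) lies 19 mm behind it (r.hold_point_z is the distance from the TCP to the grasp point, in m); y points along the fingers, z is the direction in which the jaws open and shut, and the axes are right-handed (so a half turn about y gives the same grasp; the last joint's range is limited). The gripper opens to 88 mm and grips with 3 to 60 N. Pads are 19 mm wide; open, the fingers measure 130 mm over their backs; the gripper's body (78 mm by 193 mm) begins 47 mm behind the grasp point.
Start: joints at [-53.509, 20.546, 0.682, 0, -70.136, -16.507], TCP at [0.231, -0.634, 0.227] pointing down, gripper open.
Joint ranges: [-176.03, 176.03], [-82.01, 121.73], [-58.28, 71.71], [-173.87, 95.51], [-174.79, -0.11], [-173.66, 173.66]. Speed limits (degrees/s): [136.94, 136.94, 172.46, 180, 180, 180].

INTERFACE

Orientations are given as [roll, pitch, yaw] about the fixed x, y, z axes, in that order (R = Rz(yaw) Ry(pitch) Rx(roll)).
In Python, from plant import r, imaging gives the robot as it stands.
- The arm moves only by the tool drive_tool, never from a script. Its argument "deltas" is a list of rows, each a list of 6 numbers: the shift along the world's x, y, z in cm, then the turn, a rotation vector about the world's x, y, z in rad. In form: [[tx, ty, tz, rx, ry, rz], ...]. A call has exactly 8 rows; each row is the pose to reach, as a shift and turn from the pose commanded when the call began; what a row does not reach only later rows make up. A row lasts 1/12 s, in which the tool goes at most 41.7 mm and 7.16 degrees, less where a joint would pass 70% of its speed; a pose out of reach is approached as far as the arm can. A call with a gripper value outside its range is refused whole. "claw" is the opening, from 0 (shut) to 1 (fully open), set as the call begins (left out, the last holds). The fingers move at their own pace and stop on an object; "squeeze" is the grip in N (left out, the last holds). Time passes only in rows, so rows that repeat a pose let the fingers close, or fill a call up. It gives the time, the measured TCP pose, the force and the opening at its end, in the units of the state.
- r.get_state(): the state, without advancing time (a new reading comes with each control period).
- imaging.capture(name): name is "scene" or "top"; returns the picture (400x640x3 uint8, red, green, blue); there is no depth.
- imaging.get_calibration(name): a dict with "mtx" (3x3 intrinsics, pixels), "R" (3x3) and "t" (3): a world point X has camera coordinates R X + t. Camera axes: x right, y down, z forward; pixel columns grow to the right and rows downward; lengths in m; the calibration is good to about 2 mm. A picture is of the moment at which its call begins. get_calibration takes no time and is no camera call.
- r.close_job(): hands the job in, once; it reports no verdict.
Trained networks look in the newest picture that a camera, given by its name, has taken for a name from the list of things; names that differ only in an ending like _2 or _b are one class to them, and where a whole thing is asked for, a point or a joint stands for the part that bears it (a point fixed in the world has none). Each returns a list of dicts, best first, with "score" (0 to 1); they miss things now and then, are a little off and sometimes report something else, mostly with a low value. They report only what shows in the picture. A call takes as long as a camera call. They do not tell look-alikes from the thing itself.
- imaging.search_frame(camera, label): "bbox" ([left, top, right, bottom] in pixels, round what is visible of it).
- imaging.outline_of(camera, label): "region" (400x640 bool, what is visible of it) and "bbox" ([left, top, right, bottom] in pixels, round what is visible of it).
- imaging.landmark_of(camera, label): "position" ([column, row] in pixels: a listed point, or the origin of a listed thing).
The state is a dict: "time_s": time; "joints": joint angles; "qd": joint speeds; "joint_torque": joint torques, N m; "tcp_pos": TCP position; "eef_rot": TCP orientation; "contact_force": force on the tool from outside, world axes, zero at the start; "moment": the same for the moment, N m; "gripper_width": finger opening in m.
Only numpy, scipy, OpenCV 4.12 (cv2) and the standard library are available. Lean on these libraries where they do the work, as an engineer would, in place of code of your own. Each camera call takes 0.05 s, during which the arm holds its last target.

TASK

Squeeze the pliers' handles so that the snap ring on their tips spreads wide open, and keep it open from then on: hold the ring level, close in front of the inspection lamp's lens, and turn it there to show the lamp first its left side (nose swung about 60 degrees off the lens), then its nose squarely, then its right side in the same way, for about half a second each. Then bring the ring over the tail end of the upright torch and gently slide it down round the tube until it is level with the groove, within the groove's width. Finish there still holding the pliers squeezed, the ring open and not leaning on the torch, and leave the bulb, the fuse and the tester where they are.

Things in the scene. Friction and masses are not known exactly. Their poses are not given: they have to be found in the camera images.
- pliers: Snap-ring pliers lying level, 141 mm long, 0.19 kg, 12 mm thick. Origin: underside of the 28 mm round pivot, which lies on the bridge 45 mm above the bench. +x from pivot to nose (ring end), +y the pliers' left, +z up. Two black handles, one each side, 14 mm tall, run 26 to 80 mm behind the pivot, a thin stop bar between them. Squeezing them together spreads the ring; when let go, a spring shuts it.
- grip (a point): Place to grip, closing along y: midway between the handles, 50 mm behind the pivot, 7 mm above the pliers' underside. Axes as the pliers. At rest 56 mm over the handles here, flaring to the rear; squeezed to a fixed stop 42 mm, faces parallel. About 3 N on each handle starts them moving, 9 N reaches the stop; 25 N or more holds firmly.
- ring (a point): Centre of the dark snap ring on the tips, 96 mm ahead of grip and 1 mm lower. Axes as the pliers: +x nose side, +y left side, -y right side. Two arcs 5 mm high, 4 mm thick, one on each jaw, gaps at nose and pivot. At rest 22 mm across inside, spread about 34: some 3.5 mm free all round the torch tube. Even open, the nose gap is narrower than the tube, so it goes on only from above.
- pliers_left (a joint): Swing of each jaw in rad (both jaws move alike): 0 ring shut, 0.13 at the stop, ring fully spread. Counts as open above 0.09.
- torch: Stainless steel torch fixed upright, head down, in a fixed perforated aluminium holder (74 mm square, 46 mm high). Origin: bench level under its axis, z up. Above the holder the 48 mm head narrows to a 26 mm tube at 68 mm height, which runs up to the tail end at 170 mm; the last 4 mm taper.
- groove (a point): On the torch's axis at mid height of the groove, 130 mm above the bench: a dark waist 12 mm wide along the tube and 21 mm in diameter.
- tail (a point): On the torch's axis at the tail end's top, 170 mm above the bench, 40 mm above groove.
- lens (a point): Centre of the round inspection lamp's flat lens (72 mm black housing, white face), 145 mm above the bench, on a fixed stand with a 90 mm foot. It looks along its own -x (roughly to the robot); y level, z up. Close in front: ring centre 30 to 140 mm out along -x (80 is good), within 40 mm of the lens's axis sideways and in height.
- rest: Perforated aluminium bridge, fixed on the bench, carrying the pliers: 86 mm long (from 64 mm behind to 22 mm ahead of its origin along x), 22 mm wide, top 45 mm above the bench, 3 mm high feet 66 mm wide across y. Origin at bench level, nearly under the pliers' pivot.
- bulb: Bystander: white LED bulb standing in a round aluminium base, 60 mm diameter, 114 mm tall. Origin at the centre of its underside.
- fuse: Bystander: grey screw-in fuse standing upright on its 38 mm cap, 46 mm tall. Origin at the centre of its underside.
- tester: Bystander: blue plastic tester lying flat, 165 mm long with its steel tip, 26 mm wide, 22 mm high. Origin under the middle of its 120 mm body; tip along +x.
Not all that is in view belongs to the job. There is more than one size of the pliers; the one meant has the size given above.

How it is judged (in metres and radians):
On the way, in this order (a step that is already met when the one before it is completed fails the run):
1. the open ring, held by squeezing the pliers, shows its left side to the lens (value of joint pliers_left above 0.09 rad and contact force between the fingers and pliers above 3 N and x of ring in the frame of lens between -0.14 and -0.03 m and y of ring in the frame of lens between -0.04 and 0.04 m and z of ring in the frame of lens between -0.04 and 0.04 m and angle between ring's own z axis and vertical below 0.35 rad and angle between the x axis of ring and the x axis of lens, either way round above 0.65 rad and y of lens in the frame of ring above 0.02 m), for 0.2 s.
2. then its nose (value of joint pliers_left above 0.09 rad and contact force between the fingers and pliers above 3 N and x of ring in the frame of lens between -0.14 and -0.03 m and y of ring in the frame of lens between -0.04 and 0.04 m and z of ring in the frame of lens between -0.04 and 0.04 m and angle between ring's own z axis and vertical below 0.35 rad and angle between the x axis of ring and the x axis of lens, either way round below 0.35 rad and x of lens in the frame of ring above 0.02 m), for 0.2 s.
3. then its right side (value of joint pliers_left above 0.09 rad and contact force between the fingers and pliers above 3 N and x of ring in the frame of lens between -0.14 and -0.03 m and y of ring in the frame of lens between -0.04 and 0.04 m and z of ring in the frame of lens between -0.04 and 0.04 m and angle between ring's own z axis and vertical below 0.35 rad and angle between the x axis of ring and the x axis of lens, either way round above 0.65 rad and y of lens in the frame of ring below -0.02 m), for 0.2 s.
4. the open ring is centred just above the torch's tail end (value of joint pliers_left above 0.09 rad and contact force between the fingers and pliers above 3 N and z of ring in the frame of tail between 0.002 and 0.06 m and horizontal distance between ring and tail below 0.007 m), for 0.05 s.
5. the open ring slides down round the tube between tail end and groove (value of joint pliers_left above 0.09 rad and contact force between the fingers and pliers above 3 N and z of ring in the frame of groove between 0.008 and 0.034 m and horizontal distance between ring and groove below 0.006 m), for 0.05 s.
At the end, for the whole second after the job is handed in: Fingers still squeeze the pliers (over 3 N), jaw swing above 0.09 rad, ring centre within 5 mm of the torch's axis and 4 mm of the groove's mid height, level within 0.15 rad, at rest, under 2 N on the torch, clear of the bridge, fingers off the torch (value of joint pliers_left above 0.09 rad and contact force between the fingers and pliers above 3 N and z of ring in the frame of groove between -0.004 and 0.004 m and horizontal distance between ring and groove below 0.005 m and angle between ring's own z axis and vertical below 0.15 rad and contact force between pliers and torch below 2 N and contact force between pliers and rest below 0.2 N and linear speed of pliers below 0.02 m/s and contact force between the fingers and torch below 0.5 N); the arm keeps its last pose, push and grip.
It fails at once if bulb pushed more than 3 cm or tipped over (distance of bulb from where it was at the start of the episode above 0.03 m or angle between bulb's own z axis and vertical above 0.6 rad).
It fails at once if fuse pushed more than 3 cm or tipped over (distance of fuse from where it was at the start of the episode above 0.03 m or angle between fuse's own z axis and vertical above 0.6 rad).
It fails at once if tester pushed more than 3 cm or tipped over (distance of tester from where it was at the start of the episode above 0.03 m or angle between tester's own z axis and vertical above 0.6 rad).
It fails at once if the pliers or fingers jam hard against the torch (over 40 N) (contact force between any of pliers, the fingers and torch above 40 N).
It fails at once if the ring is let shut (jaw swing below 0.05 rad) after the pliers were lifted off the bridge (value of joint pliers_left below 0.05 rad and height (world z) of pliers above 0.07 m).
It also fails if it takes over 53 s, if anything falls off the work surface, if the arm or the gripper's body presses on something with over 40 N, if the wrist force passes 120 N, or if a joint passes its speed limit or range.

## Working session

There is one attempt and no reset: what is moved stays moved. The work goes in short steps, Python scripts to look and compute and a tool call to move; the robot and the scene stay as the last step left them, time stands still between calls to the robot, and variables do not carry over. Pictures are saved under pics/ and viewed, and the job is handed in when it is done.

Besides the shell and the picture viewer there is one more tool, called after "Call:" by a JSON object that holds its "api" and its "payload". drive_tool: Moves the arm, as the interface text tells. Its arguments: {"type":"object","properties":{"deltas":{"type":"array"},"claw":{"type":"number"},"squeeze":{"type":"number"}},"required":["deltas"]}

```bash
ls; mkdir -p pics; python3 - <<'E'
from plant import r, imaging
import cv2,numpy as np
for n in ("scene","top"):
    im=imaging.capture(n); cv2.imwrite(f"pics/{n}0.png",im[:,:,::-1])
    c=imaging.get_calibration(n); print(n,np.round(c["mtx"],1).tolist(),np.round(c["R"],3).tolist(),np.round(c["t"],3).tolist())
    for l in ("pliers","grip","ring","torch","groove","tail","lens","rest","bulb","fuse","tester"):
        print(l,[(np.round(d["position"],1).tolist(),round(d["score"],2)) for d in imaging.landmark_of(n,l)])
s=r.get_state();print(s, r.hold_point_z)
E
```

```text
pics
scene [[442.7, 0.0, 318.0], [0.0, 442.7, 203.3], [0.0, 0.0, 1.0]] [[-0.493, 0.87, -0.014], [0.63, 0.346, -0.695], [-0.6, -0.351, -0.719]] [0.291, -0.245, 1.87]
pliers [([344.1, 215.2], 0.72), ([375.2, 229.9], 0.66)]
grip [([346.1, 205.8], 0.75), ([381.9, 227.0], 0.71)]
ring [([337.0, 223.5], 0.73), ([367.5, 232.6], 0.67)]
torch [([370.1, 270.2], 0.95), ([437.6, 225.2], 0.46)]
groove [([374.7, 235.9], 0.64), ([374.0, 240.2], 0.63)]
tail [([376.0, 234.4], 0.88)]
lens [([243.3, 198.3], 0.91)]
rest [([341.8, 229.2], 0.53), ([244.5, 200.1], 0.43)]
bulb [([294.5, 264.4], 0.73)]
fuse [([435.9, 227.0], 0.55)]
tester [([264.3, 165.3], 0.64)]
top [[502.6, 0.0, 325.5], [0.0, 502.6, 200.1], [0.0, 0.0, 1.0]] [[-0.007, -1.0, 0.012], [-0.998, 0.006, -0.06], [0.06, -0.013, -0.998]] [-0.019, 0.541, 1.362]
pliers [([305.0, 217.2], 0.85), ([260.1, 230.4], 0.45)]
grip [([306.5, 232.6], 0.9), ([254.6, 242.5], 0.52)]
ring [([302.4, 199.8], 0.95), ([262.4, 222.0], 0.62)]
torch [([241.1, 175.4], 0.63)]
groove [([235.4, 169.6], 0.81)]
tail [([229.5, 169.2], 0.98)]
lens [([412.2, 152.3], 0.61)]
rest [([305.2, 215.8], 0.8)]
bulb [([324.8, 136.9], 0.74)]
fuse [([197.6, 273.6], 0.69)]
tester [([459.0, 263.6], 0.65)]
{'time_s': 1.2, 'joints': array([-5.35096233e+01,  2.05440073e+01,  6.79865827e-01, -8.06106649e-04,
       -7.01350724e+01, -1.65085476e+01]), 'qd': array([-0.0376562 ,  0.04417992,  0.08583448, -0.02774587,  0.06027502,
       -0.02766222]), 'joint_torque': array([-9.56950753e-04, -5.82402027e+01,  2.93301362e+01,  7.00244755e+00,
        1.23950702e-02,  1.12377461e-04]), 'tcp_pos': array([ 0.23065018, -0.63432913,  0.22656935]), 'eef_rot': array([-9.00005383e+01, -9.50283219e-04,  1.99815551e+01]), 'contact_force': array([0.64665575, 0.53357599, 0.34246619]), 'moment': array([ 0.00090998, -0.09054017,  0.01619547]), 'gripper_width': 0.08723559856926441} 0.0188
```

```bash
python3 - <<'E'
import cv2
a=cv2.imread("pics/scene0.png");b=cv2.imread("pics/top0.png")
cv2.imwrite("pics/s1.png",cv2.resize(a[120:300,200:460],None,fx=3,fy=3,interpolation=cv2.INTER_CUBIC))
cv2.imwrite("pics/t1.png",cv2.resize(b[100:300,170:500],None,fx=2.4,fy=2.4,interpolation=cv2.INTER_CUBIC))
E
```

```text
(no output)
```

View pics/s1.png

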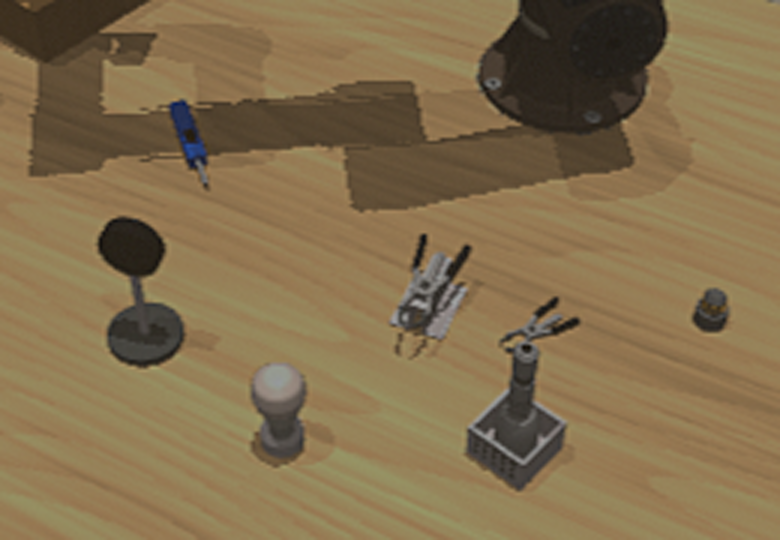

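View pics/t1.png

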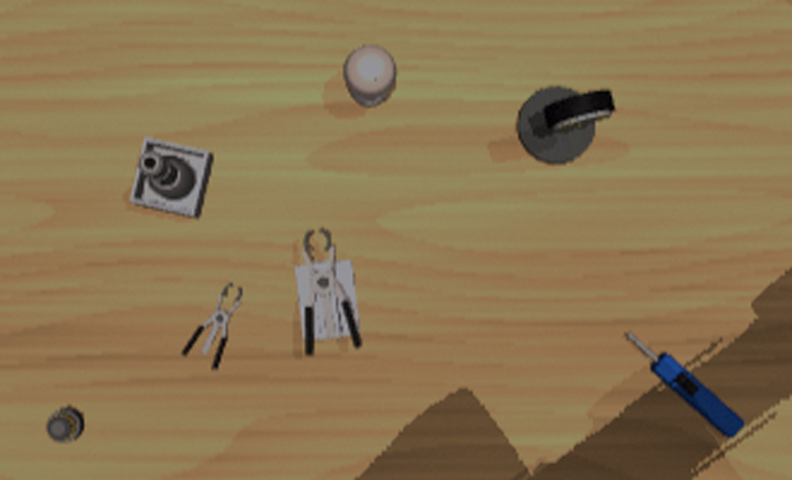

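Candidates for the pliers: the large pair on the bridge at top px (305,217) / scene px (344,215), and a small look-alike lying on the bench at top px (260,230) / scene px (375,230). The bridge-mounted pair fits the text ("lies on the bridge"). I'll check its size by triangulating and confirm in an enlarged crop.

```bash
cat > h.py <<'E'
from plant import r, imaging
import cv2,numpy as np
C={n:imaging.get_calibration(n) for n in ("scene","top")}
P={n:C[n]["mtx"]@np.c_[C[n]["R"],np.array(C[n]["t"]).reshape(3,1)] for n in C}
def tri(a,b):
    X=cv2.triangulatePoints(P["scene"],P["top"],np.array(a,float).reshape(2,1),np.array(b,float).reshape(2,1))
    return (X[:3]/X[3]).ravel()
def proj(n,X):
    x=P[n]@np.append(X,1);return x[:2]/x[2]
def plane(n,p,z):
    c=C[n];d=c["R"].T@np.linalg.inv(c["mtx"])@np.array([p[0],p[1],1]);o=-c["R"].T@np.array(c["t"]).ravel()
    return o+d*(z-o[2])/d[2]
def err(X,a,b): return np.round(np.r_[proj("scene",X)-a,proj("top",X)-b],1)
E
python3 - <<'E'
from h import *
A={}
for rep in range(5):
  for n in ("scene","top"):
    imaging.capture(n)
    for l in ("pliers","grip","ring","torch","groove","tail","lens","rest"):
        for d in imaging.landmark_of(n,l): 
            A.setdefault((n,l),[]).append((*d["position"],d["score"]))
    if rep>0 : pass
  break
for k,v in A.items(): print(k,np.round(v,1).tolist())
for l in ("pliers","grip","ring","groove","tail","lens","rest","torch"):
    a=A[("scene",l)][0][:2];b=A[("top",l)][0][:2]
    X=tri(a,b);print(l,np.round(X,4),err(X,a,b))
print("small",[np.round(tri(a,b),4) for a,b in (((375.2,229.9),(260.1,230.4)),((381.9,227),(254.6,242.5)),((367.5,232.6),(262.4,222)))])
print(r.get_state()["time_s"])
a=cv2.imread("pics/top0.png");cv2.imwrite("pics/t2.png",cv2.resize(a[185:260,235:340],None,fx=7,fy=7,interpolation=cv2.INTER_CUBIC))
E
```

```text
('scene', 'pliers') [[340.6, 214.8, 0.5], [374.5, 231.1, 0.5]]
('scene', 'grip') [[343.3, 205.5, 0.8], [385.6, 225.7, 0.5]]
('scene', 'ring') [[337.0, 224.9, 0.6]]
('scene', 'torch') [[374.0, 269.7, 0.8]]
('scene', 'groove') [[374.7, 242.4, 0.9]]
('scene', 'tail') [[241.9, 197.7, 0.3]]
('scene', 'lens') [[242.8, 199.6, 0.9], [338.2, 224.8, 0.7]]
('scene', 'rest') [[368.1, 271.3, 0.8], [342.0, 226.2, 0.5]]
('top', 'pliers') [[304.2, 216.4, 0.8], [259.7, 231.9, 0.7]]
('top', 'grip') [[308.9, 233.1, 0.6], [254.7, 244.9, 0.5]]
('top', 'ring') [[265.6, 220.1, 0.8], [303.7, 200.4, 0.8]]
('top', 'torch') [[239.9, 175.2, 0.9], [304.1, 219.0, 0.3]]
('top', 'groove') [[233.9, 168.3, 0.8]]
('top', 'tail') [[231.7, 166.7, 0.9]]
('top', 'rest') [[302.4, 214.5, 0.6], [232.0, 165.6, 0.4]]
pliers [0.4949 0.0352 0.0575] [-0.1 -0.  -0.1  0. ]
grip [0.4506 0.0229 0.057 ] [-0.1 -0.  -0.1  0. ]
ring [0.512  0.0978 0.0657] [ 17.8  -1.8  14.7 -10.1]
groove [0.6136 0.2088 0.1394] [-0.5  0.  -0.4  0.2]
tail [0.7165 0.0677 0.4378] [ 72.5 -24.1  49.1 -70.7]Traceback (most recent call last):
  File "<stdin>", line 13, in <module>
KeyError: ('top', 'lens')
```

```bash
python3 - <<'E'
import cv2
a=cv2.imread("pics/top0.png");b=cv2.imread("pics/scene0.png")
def crop(im,x0,x1,y0,y1,f,n):
    c=cv2.resize(im[y0:y1,x0:x1],None,fx=f,fy=f,interpolation=cv2.INTER_CUBIC)
    c=cv2.convertScaleAbs(c,alpha=1.6)
    for x in range((x0+9)//10*10,x1,10): cv2.line(c,((x-x0)*f,0),((x-x0)*f,6 if x%50 else 20),(0,0,255),1);cv2.putText(c,str(x),((x-x0)*f,16),0,.35,(0,0,255))
    for y in range((y0+9)//10*10,y1,10): cv2.line(c,(0,(y-y0)*f),(6,(y-y0)*f),(0,0,255),1);cv2.putText(c,str(y),(6,(y-y0)*f),0,.35,(0,0,255))
    cv2.imwrite(n,c)
crop(a,240,335,185,255,8,"pics/t2.png")
crop(b,320,400,190,245,9,"pics/s2.png")
crop(a,215,265,145,195,11,"pics/t3.png")
crop(b,350,395,225,285,9,"pics/s3.png")
crop(a,380,430,130,170,12,"pics/t4.png")
crop(b,230,265,185,245,9,"pics/s4.png")
E
```

```text
(no output)
```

View pics/t2.png

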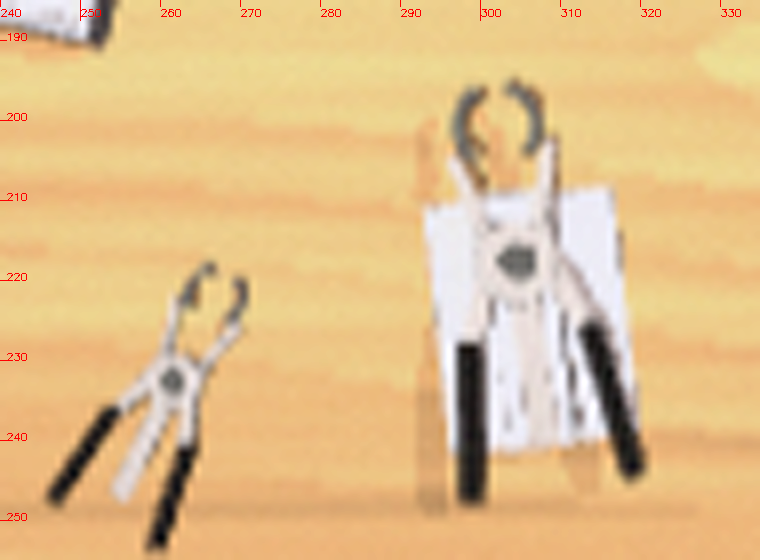

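View pics/s2.png

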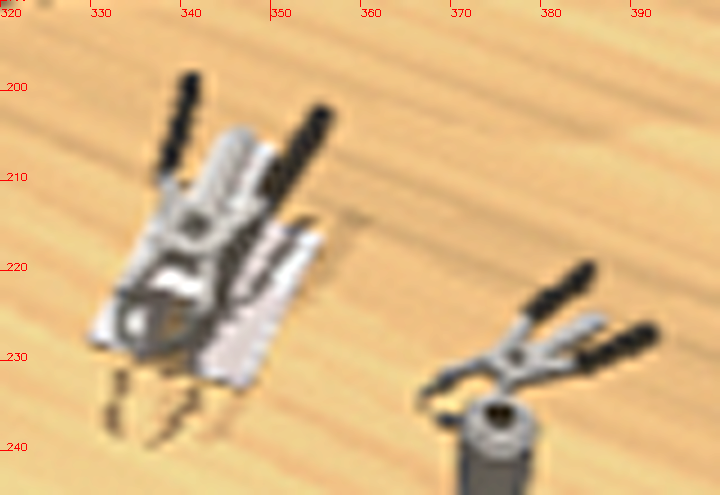

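View pics/t3.png

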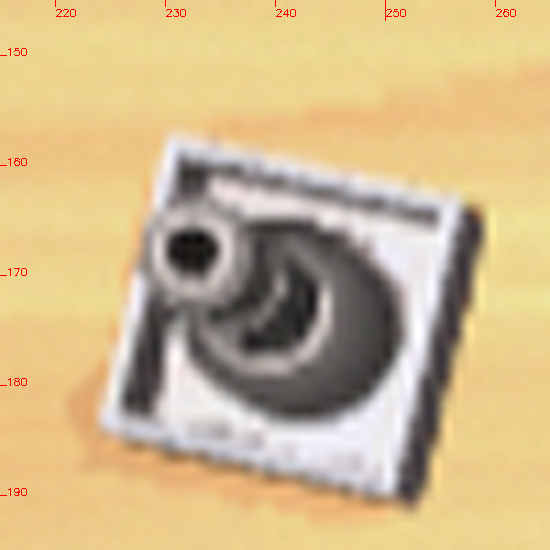

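View pics/s3.png

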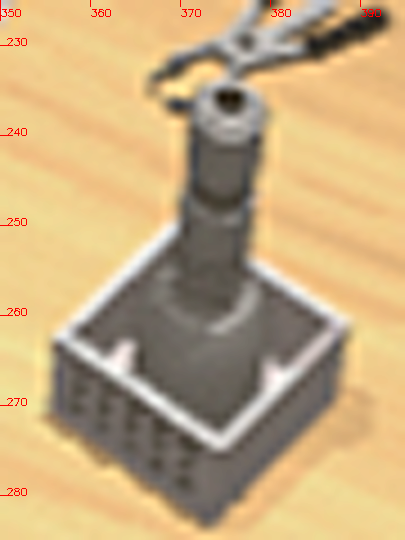

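View pics/t4.png

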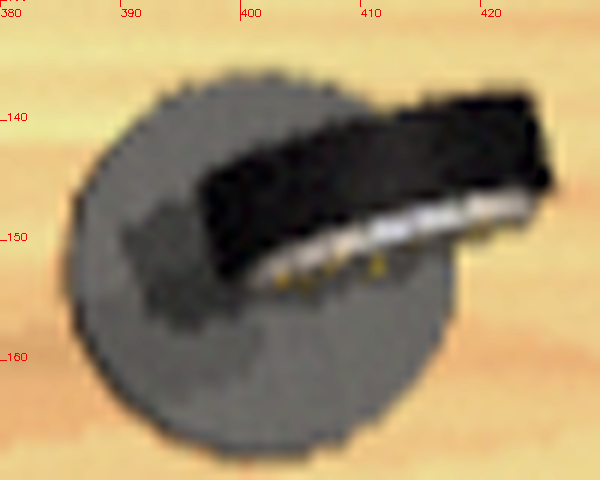

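View pics/s4.png

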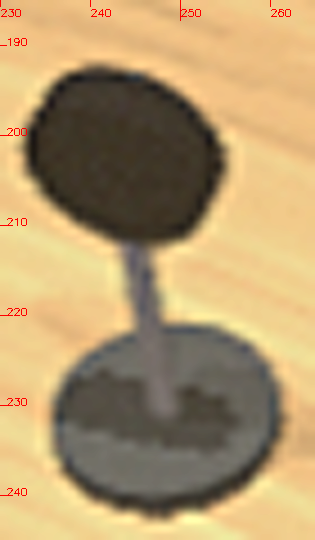

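Picture notes: the crops show the large pliers with pivot at top px ≈(304,217), ring ≈(302,200), both handles at rows 228–247, nose pointing +x. The tail end is at top px ≈(232,168) and scene px ≈(375,237). The lens face runs (400,154)–(423,147) in the top view.

```bash
python3 - <<'E'
from h import *
for o in (0,-.5):
    f=lambda p:np.array(p,float)+o
    print("off",o)
    pr=lambda n,X:print(n,np.round(X,4))
    pr("tail top",plane("top",f((232.5,168)),.17));pr("tail scene",plane("scene",f((375.2,237.3)),.17));pr("tri",tri(f((375.2,237.3)),f((232.5,168))))
    # groove dark waist top band in scene
    for n,a,b in (("pivot",(341.3,214.8),(304.3,217.7)),("ring",(337.0,225.5),(302.4,200.3))): 
        X=tri(f(a),f(b));print(n,np.round(X,4),err(X,f(a),f(b)))
    for n,b,z in (("pivot",(304.3,217.7),.0585),("ring",(302.4,200.3),.053),("hendL",(298.5,247.5),.059),("hendR",(319.8,244.3),.059),("hfrL",(298.5,228),.059),("hfrR",(313,226),.059)): pr(n,plane("top",f(b),z))
    for n,b,z in (("lensL",(401,154),.145),("lensR",(423,147.5),.145),("lens housing top c",(411,143.5),.181),("lampfoot",(402,152),.01),("foot scene",(0,0),0)): pr(n,plane("top",f(b),z))
    for n,b,z in (("foot sc",(247.5,230.5),.01),("housing c sc",(243.5,201.5),.145)): pr(n,plane("scene",f(b),z))
    for n,b,z in (("holder TL",(229.8,158.3),.046),("holder BL",(224,184.3),.046),("BR",(252,188.7),.046),("TR",(257.3,164),.046)): pr(n,plane("top",f(b),z))
    S=[(358.3,262),(378.5,249),(389.3,261),(375.5,274.5)]
    print("holder sc c",np.round(np.mean([plane("scene",f(b),.046) for b in ((356.3,262.7),(388.2,260.7))],0),4), [np.round(plane("scene",f(b),.046),3) for b in ((356.3,262.7),(388.2,260.7),(374.3,273.5))])
E
```

```text
off 0
tail top [0.6111 0.206  0.17  ]
tail scene [0.6184 0.2116 0.17  ]
tri [0.6118 0.2083 0.1611]
pivot [0.4913 0.0355 0.0543] [-0.3 -0.  -0.2  0.1]
ring [0.5375 0.0416 0.0481] [-0.7 -0.  -0.6  0.3]
pivot [0.4915 0.0347 0.0585]
ring [0.5381 0.0398 0.053 ]
hendL [0.4129 0.0503 0.059 ]
hendR [ 0.4209 -0.006   0.059 ]
hfrL [0.4643 0.0502 0.059 ]
hfrR [0.4694 0.0118 0.059 ]
lensL [ 0.6473 -0.2106  0.145 ]
lensR [ 0.6635 -0.2661  0.145 ]
lens housing top c [ 0.6675 -0.2294  0.181 ]
lampfoot [ 0.6733 -0.2357  0.01  ]
foot scene [1.112  0.8917 0.    ]
foot sc [ 0.6769 -0.2331  0.01  ]
housing c sc [ 0.6673 -0.2347  0.145 ]
holder TL [0.6528 0.2348 0.046 ]
holder BL [0.5827 0.25   0.046 ]
BR [0.5705 0.175  0.046 ]
TR [0.637  0.1609 0.046 ]
holder sc c [0.6151 0.2107 0.046 ] [array([0.643, 0.168, 0.046]), array([0.587, 0.253, 0.046]), array([0.653, 0.235, 0.046])]
off -0.5
tail top [0.6123 0.2072 0.17  ]
tail scene [0.6173 0.2095 0.17  ]
tri [0.613  0.2081 0.1646]
pivot [0.493  0.0357 0.0586] [ 0.1  0.   0.1 -0.1]
ring [0.5391 0.0418 0.0524] [-0.3 -0.  -0.3  0.1]
pivot [0.4928 0.036  0.0585]
ring [0.5394 0.0411 0.053 ]
hendL [0.4142 0.0517 0.059 ]
hendR [ 0.4223 -0.0046  0.059 ]
hfrL [0.4657 0.0515 0.059 ]
hfrR [0.4707 0.0131 0.059 ]
lensL [ 0.6486 -0.2093  0.145 ]
lensR [ 0.6647 -0.2649  0.145 ]
lens housing top c [ 0.6687 -0.2282  0.181 ]
lampfoot [ 0.6748 -0.2343  0.01  ]
foot scene [1.1135 0.8931 0.    ]
foot sc [ 0.6759 -0.236   0.01  ]
housing c sc [ 0.6662 -0.2375  0.145 ]
holder TL [0.6542 0.2362 0.046 ]
holder BL [0.5841 0.2513 0.046 ]
BR [0.5718 0.1763 0.046 ]
TR [0.6384 0.1623 0.046 ]
holder sc c [0.6141 0.2085 0.046 ] [array([0.642, 0.166, 0.046]), array([0.586, 0.251, 0.046]), array([0.652, 0.233, 0.046])]
```

Call:
{"api": "drive_tool", "payload": {"deltas": [[3.5, 10.8, 0, 0, 0, -0.03], [7, 21.6, 0, 0, 0, -0.05], [10.5, 32.4, 0, 0, 0, -0.1], [10.5, 32.4, 0, 0, 0, -0.1], [10.5, 32.4, 0, 0, 0, -0.1], [10.5, 32.4, 0, 0, 0, -0.1], [10.5, 32.4, 0, 0, 0, -0.1], [10.5, 32.4, 0, 0, 0, -0.1]], "claw": 1}}

```text
time_s: 2.77
tcp_pos: [0.3335, -0.3155, 0.2268]
eef_rot: [-90.0, -0.0, 14.2]
contact_force: [1.7, 0.7, 1.1]
gripper_width: 0.0878
```

Call:
{"api": "drive_tool", "payload": {"deltas": [[1.4, 4.2, 0, 0, 0, -0.02], [2.8, 8.4, 0, 0, 0, -0.04], [4.2, 12.6, 0, 0, 0, -0.06], [5.6, 16.8, -0.5, 0, 0, -0.08], [7, 21, -1.5, 0, 0, -0.1], [8.4, 25, -2.5, 0, 0, -0.1], [9.6, 29, -3.5, 0, 0, -0.1], [10.5, 32, -4.5, 0, 0, -0.1]]}}

```text
time_s: 3.43
tcp_pos: [0.4366, -0.0029, 0.1845]
eef_rot: [-90.0, -0.1, 8.6]
contact_force: [1.2, -1.0, 0.8]
gripper_width: 0.0873
```

Call:
{"api": "drive_tool", "payload": {"deltas": [[0.6, 2.3, -2, 0, 0, 0], [0.6, 2.3, -4.5, 0, 0, 0], [0.6, 2.3, -6, 0, 0, 0], [0.6, 2.3, -6, 0, 0, 0], [0.6, 2.3, -6, 0, 0, 0], [0.6, 2.3, -6, 0, 0, 0], [0.6, 2.3, -6, 0, 0, 0], [0.6, 2.3, -6, 0, 0, 0]]}}

```text
time_s: 4.1
tcp_pos: [0.4427, 0.0178, 0.1251]
eef_rot: [-90.0, -0.1, 8.5]
contact_force: [0.5, -0.8, -0.1]
gripper_width: 0.0881
```

Call:
{"api": "drive_tool", "payload": {"deltas": [[0.2, 1, 0, 0, 0, 0], [0.2, 1, -2, 0, 0, 0], [0.2, 1, -4, 0, 0, 0], [0.2, 1, -6, 0, 0, 0], [0.2, 1, -7, 0, 0, 0], [0.2, 1, -7, 0, 0, 0], [0.2, 1, -7, 0, 0, 0], [0.2, 1, -7, 0, 0, 0]]}}

```text
time_s: 4.77
tcp_pos: [0.4448, 0.0283, 0.0549]
eef_rot: [-90.0, -0.1, 8.5]
contact_force: [1.0, -0.5, -0.3]
gripper_width: 0.0876
```

```bash
cat >> h.py <<'E'
def crop(im,x0,x1,y0,y1,f,n):
    im=im[:,:,::-1]
    c=cv2.resize(im[y0:y1,x0:x1],None,fx=f,fy=f,interpolation=cv2.INTER_CUBIC)
    c=cv2.convertScaleAbs(c,alpha=1.6)
    for x in range((x0+9)//10*10,x1,10): cv2.line(c,((x-x0)*f,0),((x-x0)*f,6),(0,0,255),1);cv2.putText(c,str(x),((x-x0)*f,16),0,.35,(0,0,255))
    for y in range((y0+9)//10*10,y1,10): cv2.line(c,(0,(y-y0)*f),(6,(y-y0)*f),(0,0,255),1);cv2.putText(c,str(y),(6,(y-y0)*f),0,.35,(0,0,255))
    cv2.imwrite(n,c)
E
python3 - <<'E'
from h import *
crop(imaging.capture("top"),260,350,180,270,6,"pics/t5.png")
crop(imaging.capture("scene"),300,390,165,245,7,"pics/s5.png")
print(r.get_state()["tcp_pos"])
E
```

```text
[0.44483806 0.02829    0.05499948]
```

View pics/t5.png

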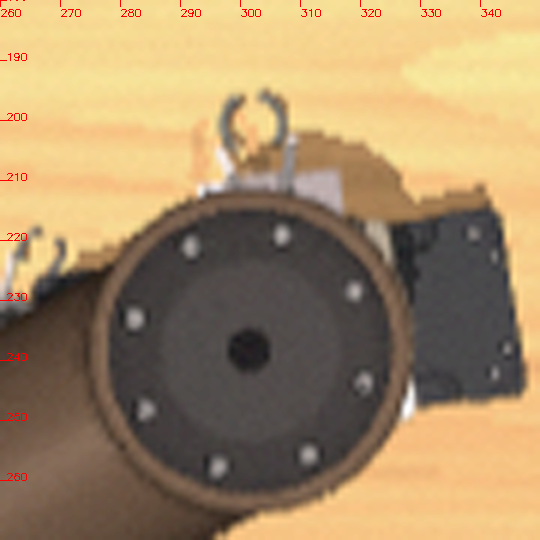

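View pics/s5.png

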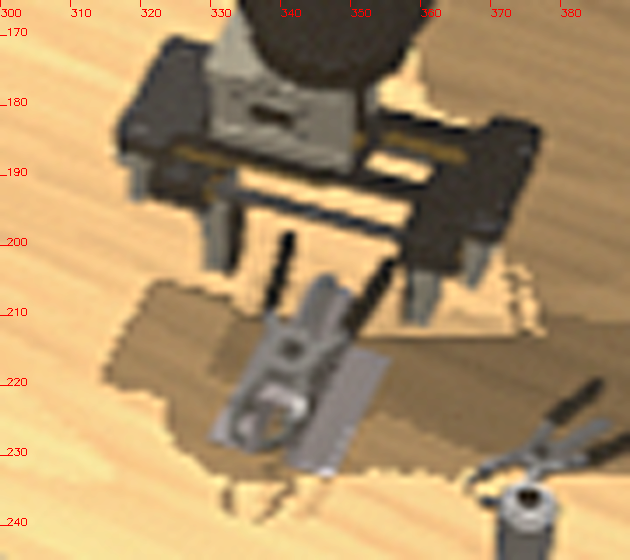

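Top view: ring at (301,200), gripper centred over the handles. Scene view: the finger pads at (331,203) and (359,210) lie outside the two handles (340,205)/(355,205). Descend.

Call:
{"api": "drive_tool", "payload": {"deltas": [[0, 0, -0.8, 0, 0, 0], [0, 0, -1.6, 0, 0, 0], [0, 0, -2.2, 0, 0, 0], [0, 0, -2.2, 0, 0, 0], [0, 0, -2.2, 0, 0, 0], [0, 0, -2.2, 0, 0, 0], [0, 0, -2.2, 0, 0, 0], [0, 0, -2.2, 0, 0, 0]]}}

```text
time_s: 5.53
tcp_pos: [0.4442, 0.0279, 0.0321]
eef_rot: [-90.0, -0.0, 8.5]
contact_force: [0.3, -0.6, -0.8]
gripper_width: 0.0881
```

Call:
{"api": "drive_tool", "payload": {"deltas": [[0, 0, 0, 0, 0, 0], [0, 0, 0, 0, 0, 0], [0, 0, 0, 0, 0, 0], [0, 0, 0, 0, 0, 0], [0, 0, 0, 0, 0, 0], [0, 0, 0, 0, 0, 0], [0, 0, 0, 0, 0, 0], [0, 0, 0, 0, 0, 0]], "claw": 0, "squeeze": 40}}

```text
time_s: 6.2
tcp_pos: [0.4433, 0.0275, 0.0319]
eef_rot: [-90.0, 0.1, 8.5]
contact_force: [-3.9, 0.2, 6.3]
gripper_width: 0.0404
```

Call:
{"api": "drive_tool", "payload": {"deltas": [[0, 0, 0, 0, 0, 0], [0, 0, 0.5, 0, 0, 0], [0, 0, 1.2, 0, 0, 0], [0, 0, 2, 0, 0, 0], [0, 0, 3.5, 0, 0, 0], [0, 0, 5.5, 0, 0, 0], [0, 0, 7.5, 0, 0, 0], [0, 0, 8.5, 0, 0, 0]]}}

```text
time_s: 6.87
tcp_pos: [0.4452, 0.0283, 0.12]
eef_rot: [-90.0, -0.2, 8.6]
contact_force: [1.5, 0.2, -1.8]
gripper_width: 0.0405
```

```bash
python3 - <<'E'
from h import *
crop(imaging.capture("top"),260,350,180,270,6,"pics/t6.png")
crop(imaging.capture("scene"),300,390,145,225,7,"pics/s6.png")
s=r.get_state();print(s["tcp_pos"],s["eef_rot"],s["gripper_width"],s["contact_force"])
g=s["tcp_pos"]+[0,0,.0188];a=np.radians(8.5);print("pred ring",proj("top",g+[.096*np.cos(a),.096*np.sin(a),-.001]),proj("scene",g+[.096*np.cos(a),.096*np.sin(a),-.001]))
E
```

```text
[0.44556454 0.02856758 0.11950213] [-89.91388074  -0.2853945    8.54576257] 0.04041330858748002 [ 0.42759509 -0.4110004  -2.10117357]
pred ring [300.06375927 197.33959864] [336.63161993 208.06052055]
```

View pics/t6.png

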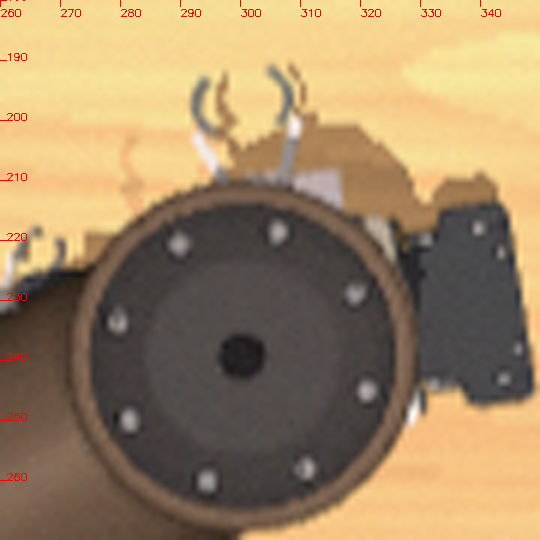

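View pics/s6.png

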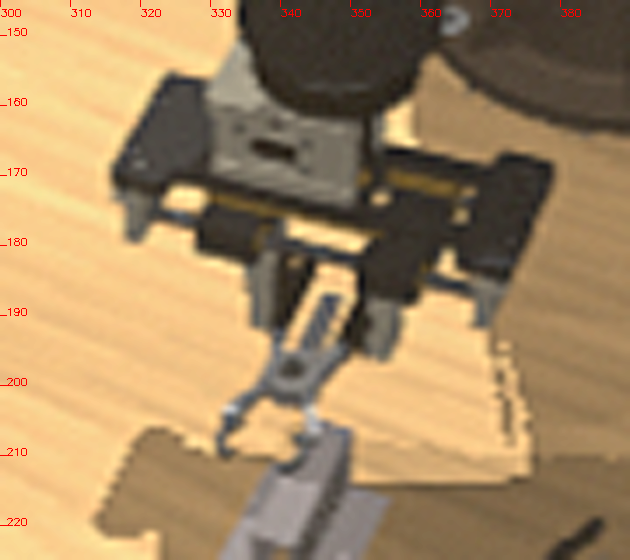

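Both arcs are spread (outer columns 291–308, ring centre ≈(299.5,197)), only ~2 mm from prediction; clear of the bridge. Now to the lamp, left side first.

Call:
{"api": "drive_tool", "payload": {"deltas": [[0.5, -1.5, 0.2, 0, 0, -0.06], [1.2, -4.5, 0.4, 0, 0, -0.18], [2, -8, 0.6, 0, 0, -0.3], [3, -11.5, 0.8, 0, 0, -0.42], [4, -15, 0.8, 0, 0, -0.54], [4.8, -18, 0.8, 0, 0, -0.66], [5.4, -20.5, 0.8, 0, 0, -0.78], [5.7, -22, 0.8, 0, 0, -0.9]]}}

```text
time_s: 7.63
tcp_pos: [0.501, -0.1946, 0.1239]
eef_rot: [-90.1, 0.1, -43.5]
contact_force: [-0.4, 0.1, -1.1]
gripper_width: 0.04
```

Call:
{"api": "drive_tool", "payload": {"deltas": [[0, 0, 0, 0, 0, -0.01], [0, 0, 0, 0, 0, -0.01], [0, 0, 0, 0, 0, -0.01], [0, 0, 0, 0, 0, -0.01], [0, 0, 0, 0, 0, -0.01], [0, 0, 0, 0, 0, -0.01], [0, 0, 0, 0, 0, -0.01], [0, 0, 0, 0, 0, -0.01]]}}

```text
time_s: 8.3
tcp_pos: [0.5011, -0.1918, 0.1251]
eef_rot: [-90.0, -0.0, -43.6]
contact_force: [-0.1, -0.7, -1.7]
gripper_width: 0.0401
```

```bash
python3 - <<'E'
from h import *
crop(imaging.capture("top"),320,450,120,240,6,"pics/t7.png")
crop(imaging.capture("scene"),210,330,130,250,5,"pics/s7.png")
s=r.get_state();print(s["tcp_pos"],s["eef_rot"],s["gripper_width"],s["contact_force"],s["joints"])
E
```

```text
[ 0.50109136 -0.19193007  0.12507222] [-8.99899952e+01 -9.75007478e-03 -4.35787902e+01] 0.04021591199452319 [-0.26163853 -0.05145058 -1.60094058] [-1.52721799e-02  1.28046861e+01 -2.47112303e+01 -6.68608019e-04
 -5.24701237e+01 -1.33563110e+02]
```

View pics/t7.png

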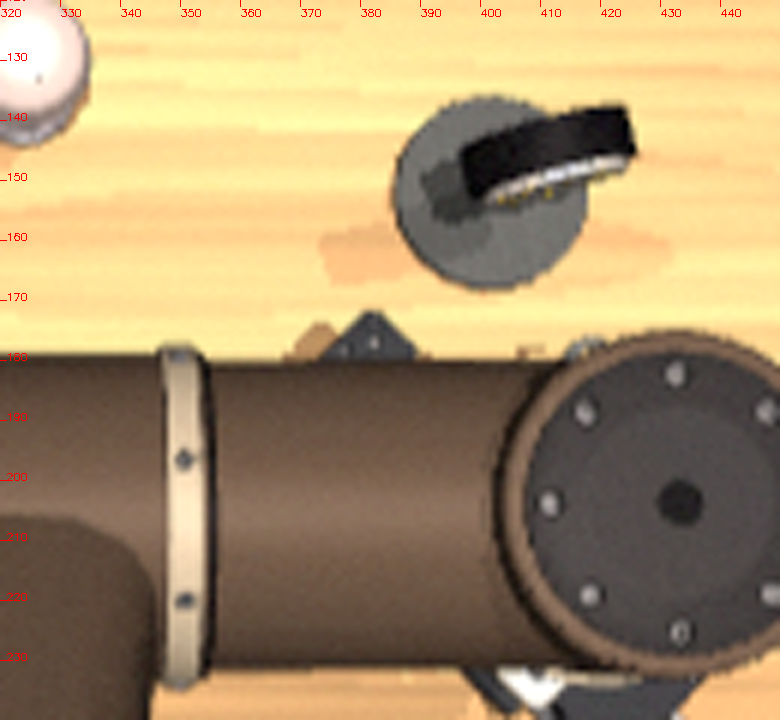

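View pics/s7.png

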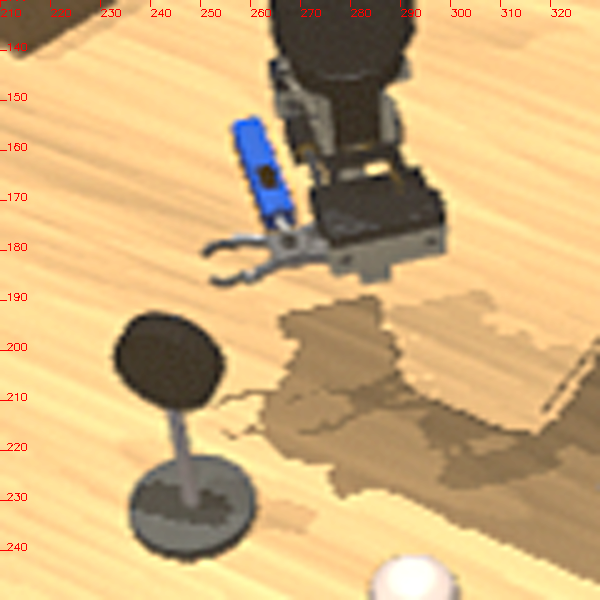

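Scene view: the open ring at (253,182), in front of the lens, held level, its left side to the lamp. Now swing to the nose.

Call:
{"api": "drive_tool", "payload": {"deltas": [[-0.7, -0.8, 0.1, 0, 0, 0.12], [-1.3, -1.7, 0.2, 0, 0, 0.24], [-1.9, -2.8, 0.2, 0, 0, 0.36], [-2.3, -4, 0.2, 0, 0, 0.48], [-2.5, -5.2, 0.2, 0, 0, 0.6], [-2.6, -6.5, 0.2, 0, 0, 0.72], [-2.5, -7.7, 0.2, 0, 0, 0.84], [-2.4, -8.8, 0.2, 0, 0, 0.96]]}}

```text
time_s: 9.07
tcp_pos: [0.4769, -0.2809, 0.1271]
eef_rot: [-90.0, -0.0, 11.7]
contact_force: [0.6, 0.2, -2.2]
gripper_width: 0.0401
```

Call:
{"api": "drive_tool", "payload": {"deltas": [[0.1, -0.6, 0, 0, 0, 0.08], [0.1, -0.6, 0, 0, 0, 0.08], [0.1, -0.6, 0, 0, 0, 0.08], [0.1, -0.6, 0, 0, 0, 0.08], [0.1, -0.6, 0, 0, 0, 0.08], [0.1, -0.6, 0, 0, 0, 0.08], [0.1, -0.6, 0, 0, 0, 0.08], [0.1, -0.6, 0, 0, 0, 0.08]]}}

```text
time_s: 9.73
tcp_pos: [0.4781, -0.2859, 0.1271]
eef_rot: [-90.0, -0.0, 16.0]
contact_force: [0.8, 0.3, -2.1]
gripper_width: 0.0407
```

```bash
python3 - <<'E'
from h import *
crop(imaging.capture("top"),360,460,120,240,6,"pics/t8.png")
crop(imaging.capture("scene"),210,330,130,250,5,"pics/s8.png")
s=r.get_state();print(s["time_s"],s["tcp_pos"],s["eef_rot"],s["gripper_width"],s["contact_force"],s["joints"])
E
```

```text
9.8333 [ 0.47804098 -0.28601908  0.12701887] [-9.00013819e+01 -3.90784909e-03  1.59700513e+01] 0.040053118640247264 [-0.47628361 -0.28732568 -1.45160495] [-1.07540400e+01  1.45000265e+01 -2.20639704e+01 -6.51280884e-04
 -5.34318913e+01 -6.32755208e+01]
```

View pics/t8.png

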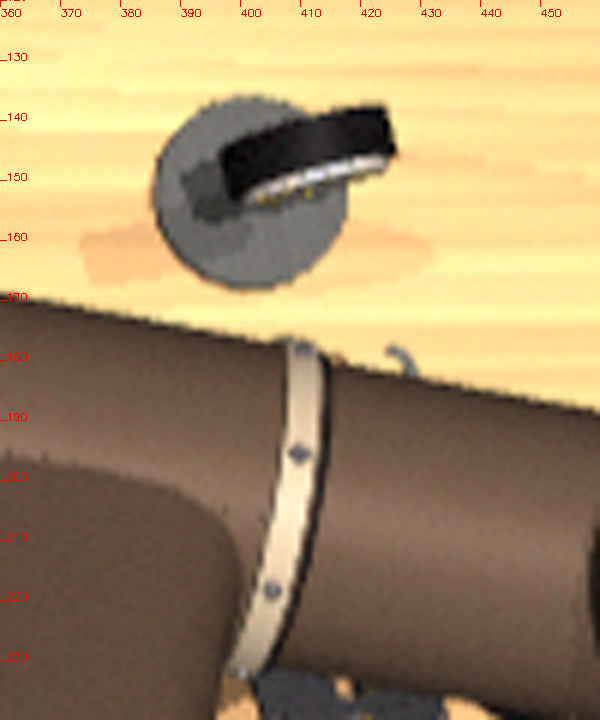

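View pics/s8.png

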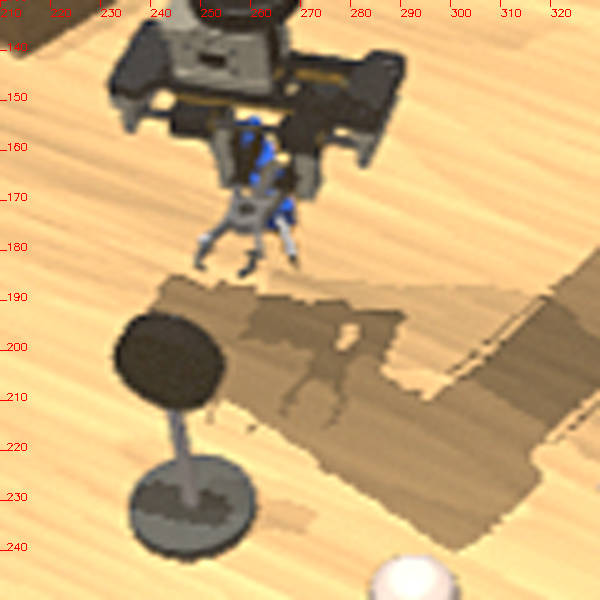

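Nose faces the lens squarely: open ring at scene px (255,182), lamp at (240,202). Now the right side.

Call:
{"api": "drive_tool", "payload": {"deltas": [[0.4, -1.1, 0, 0, 0, 0.12], [0.9, -2.2, 0, 0, 0, 0.24], [1.5, -3.2, 0, 0, 0, 0.36], [2.3, -4.1, 0, 0, 0, 0.48], [3.2, -4.9, 0, 0, 0, 0.6], [4.2, -5.6, 0, 0, 0, 0.72], [5.2, -6.2, 0, 0, 0, 0.84], [6.3, -6.7, 0, 0, 0, 0.96]]}}

```text
time_s: 10.5
tcp_pos: [0.5413, -0.3536, 0.1268]
eef_rot: [-90.0, 0.0, 71.3]
contact_force: [0.6, -0.0, -1.7]
gripper_width: 0.0403
```

Call:
{"api": "drive_tool", "payload": {"deltas": [[0.7, -0.2, 0, 0, 0, 0.08], [0.7, -0.2, 0, 0, 0, 0.08], [0.7, -0.2, 0, 0, 0, 0.08], [0.7, -0.2, 0, 0, 0, 0.08], [0.7, -0.2, 0, 0, 0, 0.08], [0.7, -0.2, 0, 0, 0, 0.08], [0.7, -0.2, 0, 0, 0, 0.08], [0.7, -0.2, 0, 0, 0, 0.08]]}}

```text
time_s: 11.17
tcp_pos: [0.5479, -0.3551, 0.1272]
eef_rot: [-90.0, 0.0, 75.5]
contact_force: [-0.6, 0.0, -1.5]
gripper_width: 0.0399
```

```bash
python3 - <<'E'
from h import *
crop(imaging.capture("scene"),210,330,130,250,5,"pics/s9.png")
s=r.get_state();print(s["time_s"],s["tcp_pos"],s["eef_rot"],s["gripper_width"],s["contact_force"],s["joints"])
E
```

```text
11.2167 [ 0.5479452  -0.35511213  0.12714615] [-9.00141180e+01 -3.19718870e-05  7.55424567e+01] 0.04021327008058291 [ 0.01893668 -0.07001671 -1.97353354] [-1.58645571e+01  2.27483833e+01 -9.65234264e+00 -4.48506857e-04
 -5.75851610e+01  1.40725418e+00]
```

View pics/s9.png

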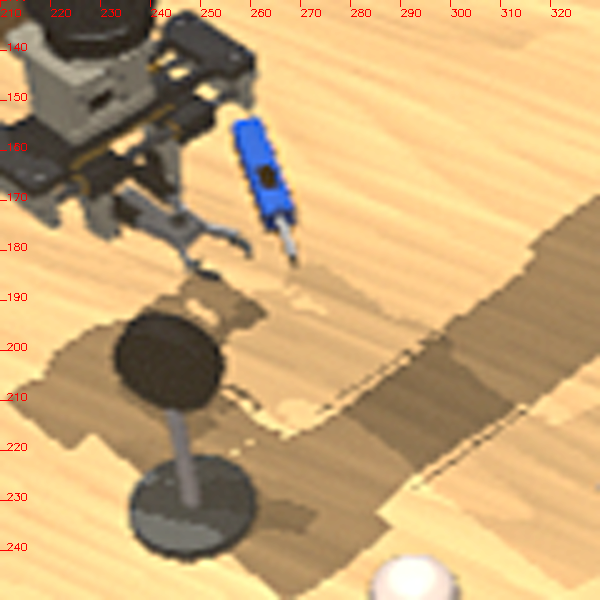

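Right side shown: open ring at scene px (253,181), handles swung to the left of the lamp. Now lift and carry to the torch.

Call:
{"api": "drive_tool", "payload": {"deltas": [[-1, 0.6, 0.3, 0, 0, -0.11], [-2.3, 1.8, 0.9, 0, 0, -0.22], [-3.6, 3.4, 1.6, 0, 0, -0.33], [-5, 5.2, 2.4, 0, 0, -0.44], [-6.4, 7.2, 3.3, 0, 0, -0.55], [-7.8, 9.4, 4.2, 0, 0, -0.66], [-9, 11.8, 5, 0, 0, -0.77], [-9.8, 14.4, 5.7, 0, 0, -0.88]]}}

```text
time_s: 11.88
tcp_pos: [0.4488, -0.2105, 0.1846]
eef_rot: [-90.0, -0.0, 24.8]
contact_force: [0.3, 1.1, -2.4]
gripper_width: 0.0402
```

Call:
{"api": "drive_tool", "payload": {"deltas": [[0.2, 3, 0.3, 0, 0, -0.03], [0.6, 6.5, 0.3, 0, 0, -0.06], [1.2, 10, 0.3, 0, 0, -0.09], [2, 13.6, 0.3, 0, 0, -0.09], [2.8, 17.2, 0.3, 0, 0, -0.09], [3.5, 20.8, 0.3, 0, 0, -0.09], [4.1, 24, 0.3, 0, 0, -0.09], [4.6, 27, 0.3, 0, 0, -0.09]]}}

```text
time_s: 12.55
tcp_pos: [0.4961, 0.0609, 0.1874]
eef_rot: [-90.0, -0.1, 20.0]
contact_force: [0.6, -1.0, -2.0]
gripper_width: 0.0399
```

Call:
{"api": "drive_tool", "payload": {"deltas": [[0.6, 2.8, 0, 0, 0, 0], [1.2, 5.5, 0, 0, 0, 0], [1.8, 8, 0, 0, 0, 0], [2.2, 10, 0, 0, 0, 0], [2.4, 11, 0, 0, 0, 0], [2.5, 11.4, 0, 0, 0, 0], [2.5, 11.4, 0, 0, 0, 0], [2.5, 11.4, 0, 0, 0, 0]]}}

```text
time_s: 13.22
tcp_pos: [0.5206, 0.1721, 0.1868]
eef_rot: [-90.0, 0.0, 20.0]
contact_force: [-0.0, -0.3, -1.9]
gripper_width: 0.0403
```

```bash
python3 - <<'E'
from h import *
a=imaging.capture("top");b=imaging.capture("scene")
np.save("t10.npy",a);np.save("s10.npy",b)
crop(a,205,270,140,200,11,"pics/t10.png")
crop(b,345,405,205,260,11,"pics/s10.png")
s=r.get_state();print(s["time_s"],s["tcp_pos"],s["eef_rot"],s["gripper_width"],s["contact_force"])
g=s["tcp_pos"]+[0,0,.0178];y=np.radians(s["eef_rot"][2]);X=g+.098*np.array([np.cos(y),np.sin(y),0])
print("pred ring",X,proj("top",X),proj("scene",X))
E
```

```text
13.3167 [0.520759   0.17183776 0.18707299] [-8.99985286e+01  5.57414209e-03  1.99313948e+01] 0.04020060667195589 [-0.29505725 -0.28546107 -2.02529051]
pred ring [0.61288895 0.20524545 0.20487299] [230.29435877 165.41833169] [374.93401523 227.51171602]
```

View pics/t10.png

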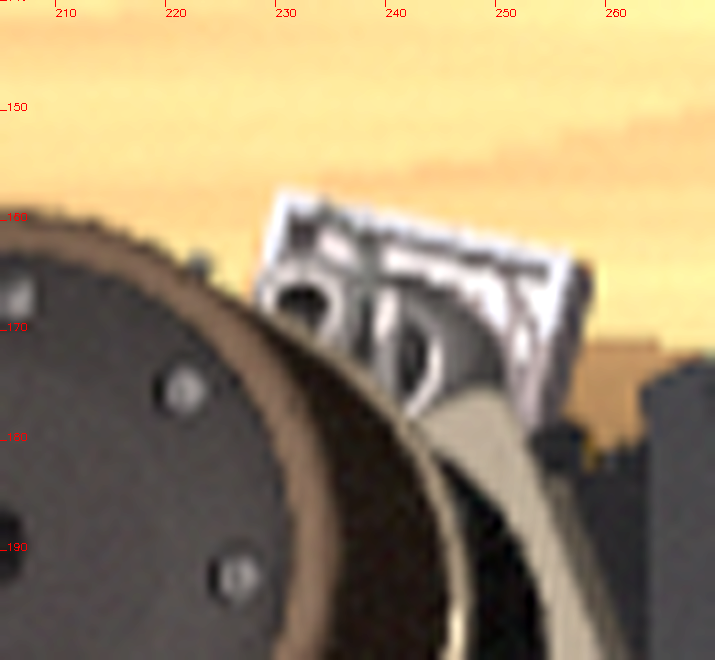

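View pics/s10.png

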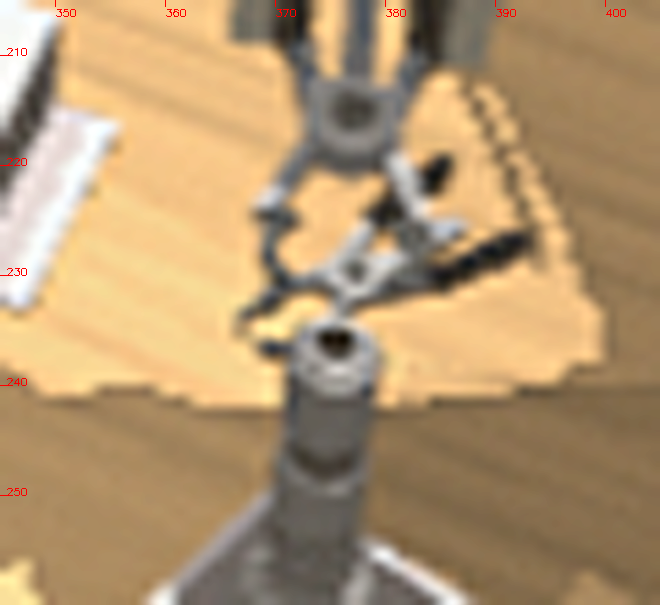

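```bash
cat >> h.py <<'E'
def arcs(X,yaw,ri=.017,ro=.021,dz=0):
    out=[]
    for rr in (ri,ro):
        for sgn in (1,-1):
            th=np.radians(np.arange(28,153,4))*sgn+yaw
            out.append(np.c_[X[0]+rr*np.cos(th),X[1]+rr*np.sin(th),np.full(len(th),X[2]+dz)])
    return out
def circ(X,rr):
    th=np.linspace(0,2*np.pi,60);return np.c_[X[0]+rr*np.cos(th),X[1]+rr*np.sin(th),np.full(60,X[2])]
def overlay(im,n,curves,x0,x1,y0,y1,f,fn):
    c=cv2.resize(im[y0:y1,x0:x1,::-1],None,fx=f,fy=f,interpolation=cv2.INTER_CUBIC);c=cv2.convertScaleAbs(c,alpha=1.6)
    for col,pts in curves:
        p=np.array([proj(n,q) for q in pts]);p=((p+.5-[x0,y0])*f).round().astype(int)
        cv2.polylines(c,[p.reshape(-1,1,2)],False,col,1)
    cv2.imwrite(fn,c)
E
python3 - <<'E'
from h import *
X=np.array([.61289,.20525,.2049]);y=np.radians(19.93)
T=np.array([.613,.208,.17])
R=(0,0,255);G=(0,200,0)
cur=[(R,a) for a in arcs(X,y)]+[(G,circ(T,.013)),(G,circ(T,.011)),(G,circ(T-[0,0,.034],.013)),(G,circ(T-[0,0,.046],.013)),(G,circ(T-[0,0,.040],.0105))]
overlay(np.load("t10.npy"),"top",cur,205,265,145,195,13,"pics/t11.png")
overlay(np.load("s10.npy"),"scene",cur,345,405,210,260,13,"pics/s11.png")
E
```

```text
(no output)
```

View pics/t11.png

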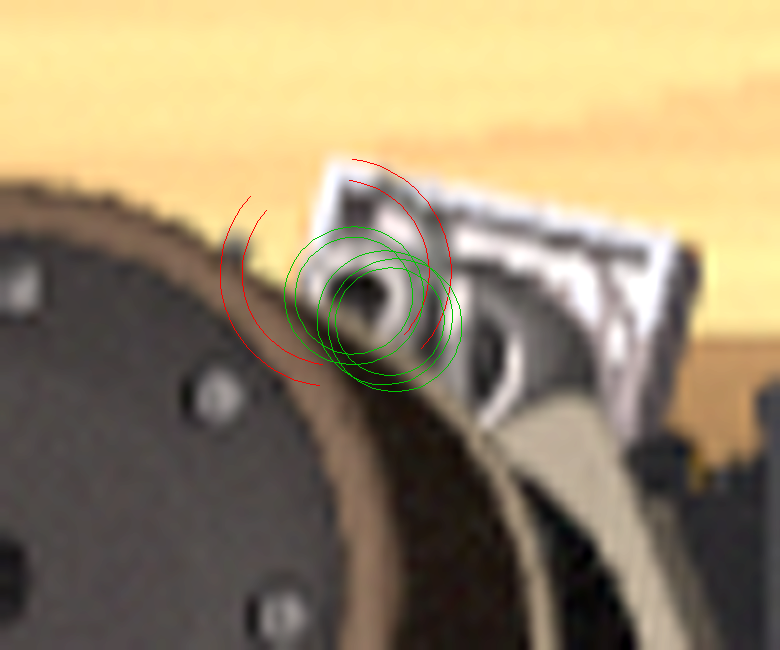

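View pics/s11.png

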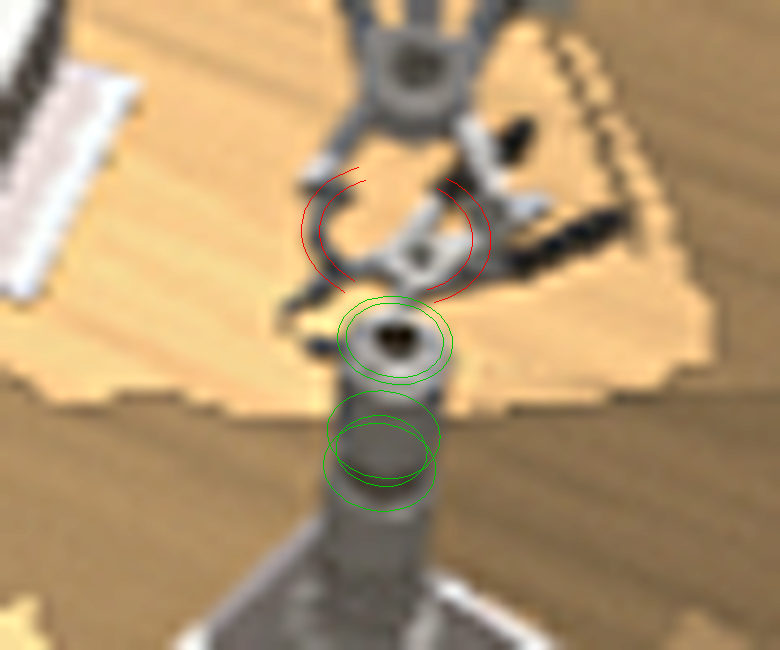

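```bash
cat > ov.py <<'E'
from h import *
def arcs2(X,yaw):
    out=[]
    for rr in (.017,.021):
        for sgn in (1,-1):
            th=np.radians(np.arange(48,145,4))*sgn+yaw
            out.append(np.c_[X[0]+rr*np.cos(th),X[1]+rr*np.sin(th),np.full(len(th),X[2])])
    return out
V=[("t6","top",260,180,6,[.4456,.0286,.1195],8.55),("s6","scene",300,145,7,[.4456,.0286,.1195],8.55),("s7","scene",210,130,5,[.5011,-.1919,.1251],-43.6),("s8","scene",210,130,5,[.4780,-.2860,.1270],15.97),("s9","scene",210,130,5,[.5479,-.3551,.1271],75.5),("t8","top",360,120,6,[.4780,-.2860,.1270],15.97),("t10","top",205,140,11,[.5208,.1718,.1871],19.93),("s10","scene",345,205,11,[.5208,.1718,.1871],19.93)]
def show(ox,oy,oz,fn,thick=.0025):
    tiles=[]
    for n,cam,x0,y0,f,t,yw in V:
        im=cv2.imread(f"pics/{n}.png");y=np.radians(yw)
        X=np.array(t)+[ox*np.cos(y)-oy*np.sin(y),ox*np.sin(y)+oy*np.cos(y),.0178+oz]
        c=(proj(cam,X)+.5-[x0,y0])*f
        h=14*f
        k=200/(2*h)
        M=np.array([[k,0,100-k*c[0]],[0,k,100-k*c[1]]])
        t_=cv2.warpAffine(im,M,(200,200),flags=cv2.INTER_CUBIC)
        for a in arcs2(X+[0,0,thick],y):
            p=np.array([proj(cam,q) for q in a]);p=((p+.5-[x0,y0])*f)*k+M[:,2]
            cv2.polylines(t_,[p.round().astype(int).reshape(-1,1,2)],False,(0,0,255),1)
        cv2.putText(t_,n,(5,15),0,.5,(255,0,0));tiles.append(t_)
    cv2.imwrite(fn,np.vstack([np.hstack(tiles[:4]),np.hstack(tiles[4:])]))
if __name__=="__main__":
    import sys;show(*map(float,sys.argv[1:4]),sys.argv[4])
E
python3 ov.py .098 0 0 pics/o1.png
```

```text
(no output)
```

View pics/o1.png

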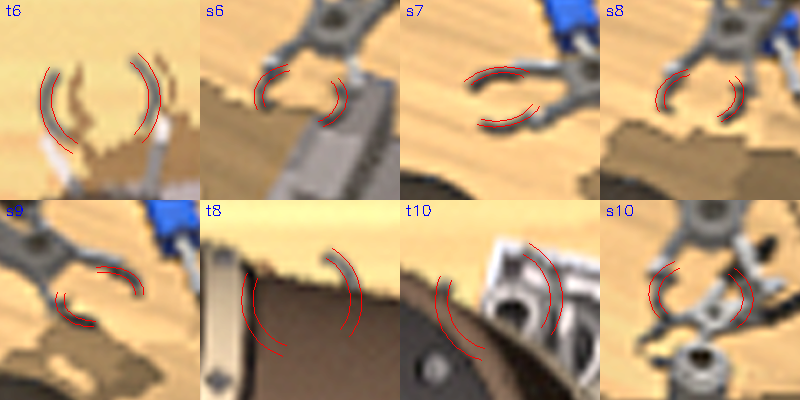

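```bash
cat > ov2.py <<'E'
from h import *
import sys
def tile(src,cam,T,zs,rs,h,off=(0,0)):
    im=cv2.imread(src);T=np.array(T)
    c=proj(cam,T)+off;k=400/(2*h)
    M=np.array([[k,0,200-k*c[0]],[0,k,200-k*c[1]]])
    t=cv2.convertScaleAbs(cv2.warpAffine(im,M,(400,400),flags=cv2.INTER_CUBIC),alpha=1.7)
    for z,rr in zip(zs,rs):
        p=np.array([proj(cam,q)+off for q in circ(np.array([T[0],T[1],z]),rr)])*k+M[:,2]
        cv2.polylines(t,[p.round().astype(int).reshape(-1,1,2)],True,(0,0,255),1)
    return t
if __name__=="__main__":
    x,y=map(float,sys.argv[1:3]);sy=float(sys.argv[3])
    zs=[.17,.166,.136,.124,.068];rs=[.011,.013,.013,.013,.013]
    cv2.imwrite(sys.argv[4],np.hstack([tile("pics/top0.png","top",[x,y,.15],zs,rs,14),tile("pics/scene0.png","scene",[x,y,.15],zs,rs,16,(0,sy))]))
E
python3 ov2.py .613 .208 0.5 pics/o2.png
```

```text
(no output)
```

View pics/o2.png

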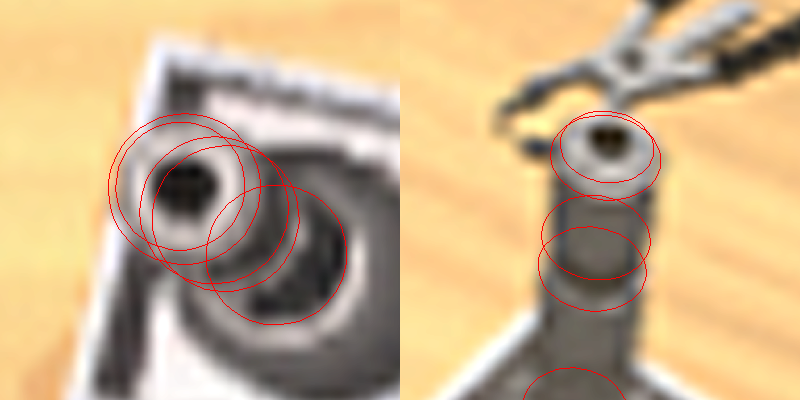

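Call:
{"api": "drive_tool", "payload": {"deltas": [[0, 0.2, 0, 0, 0, 0], [0, 0.2, -0.3, 0, 0, 0], [0, 0.2, -0.6, 0, 0, 0], [0, 0.2, -0.9, 0, 0, 0], [0, 0.2, -1.2, 0, 0, 0], [0, 0.2, -1.5, 0, 0, 0], [0, 0.2, -1.5, 0, 0, 0], [0, 0.2, -1.5, 0, 0, 0]]}}

```text
time_s: 13.98
tcp_pos: [0.5209, 0.1747, 0.1716]
eef_rot: [-90.0, 0.0, 20.0]
contact_force: [-0.0, 0.2, -1.8]
gripper_width: 0.0399
```

```bash
cat > look.py <<'E'
from ov import *
import sys
def look(tag):
    ims={n:imaging.capture(n) for n in ("top","scene")}
    s=r.get_state();t=s["tcp_pos"];y=np.radians(s["eef_rot"][2])
    X=t+[.098*np.cos(y),.098*np.sin(y),.0178]
    print(s["time_s"],"tcp",np.round(t,4),np.round(s["eef_rot"],2),"F",np.round(s["contact_force"],1),"M",np.round(s["moment"],2),"w",round(s["gripper_width"],4),"ring",np.round(X,4))
    out=[]
    for n,off,h in (("top",(0,0),14),("scene",(.3,.5),14)):
        cv2.imwrite(f"pics/raw_{tag}_{n}.png",ims[n][:,:,::-1])
        c=proj(n,X)+off;k=400/(2*h);M=np.array([[k,0,200-k*c[0]],[0,k,200-k*c[1]]])
        im=cv2.convertScaleAbs(cv2.warpAffine(np.ascontiguousarray(ims[n][:,:,::-1]),M,(400,400),flags=cv2.INTER_CUBIC),alpha=1.7)
        cl=im.copy()
        T=(.613,.2075)
        for col,a in [((0,0,255),q) for q in arcs2(X+[0,0,.0025],y)]+[((0,200,0),circ(np.array([*T,.17]),.011)),((0,200,0),circ(np.array([*T,.166]),.013)),((0,200,0),circ(np.array([*T,.124]),.013)),((0,200,0),circ(np.array([*T,.136]),.013))]:
            p=np.array([proj(n,q)+off for q in a])*k+M[:,2]
            cv2.polylines(im,[p.round().astype(int).reshape(-1,1,2)],False,col,1)
        out.append(np.hstack([cl,im]))
    cv2.imwrite(f"pics/look_{tag}.png",cv2.resize(np.vstack(out),None,fx=.75,fy=.75,interpolation=cv2.INTER_AREA))
look(sys.argv[1])
E
python3 look.py a
```

```text
14.0833 tcp [0.5211 0.1749 0.172 ] [-9.000e+01 -1.000e-02  1.999e+01] F [-0.1 -0.  -1.7] M [-0.05  0.04 -0.02] w 0.0403 ring [0.6132 0.2084 0.1898]
```

View pics/look_a.png

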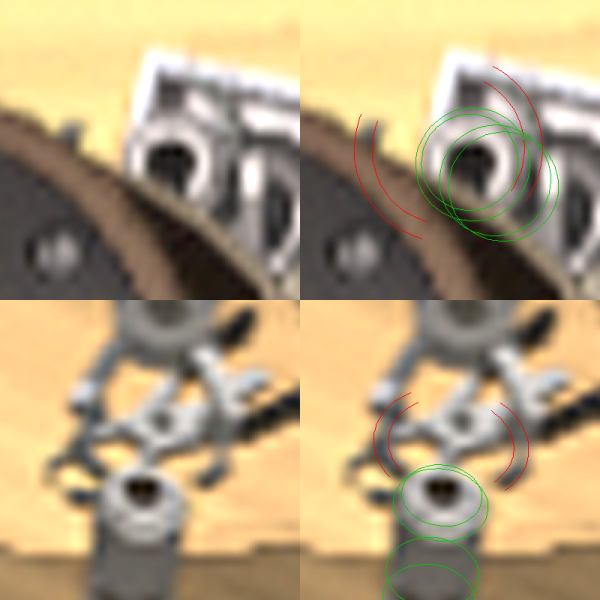

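The top view shows the right arc at (530,120) and the scene view shows the arcs on both sides of the tail rim. The ring is within about 1 mm of the torch axis. Starting a slow descent.

Call:
{"api": "drive_tool", "payload": {"deltas": [[0, -0.05, -0.3, 0, 0, 0], [0, -0.05, -0.6, 0, 0, 0], [0, -0.05, -0.9, 0, 0, 0], [0, -0.05, -1.2, 0, 0, 0], [0, -0.05, -1.5, 0, 0, 0], [0, -0.05, -1.8, 0, 0, 0], [0, -0.05, -2.1, 0, 0, 0], [0, -0.05, -2.4, 0, 0, 0]]}}

```text
time_s: 14.75
tcp_pos: [0.521, 0.1743, 0.1476]
eef_rot: [-90.0, 0.0, 20.0]
contact_force: [-0.5, -0.3, -0.9]
gripper_width: 0.0401
```

```bash
python3 look.py b
```

```text
14.85 tcp [0.5207 0.1742 0.1473] [-9.001e+01  6.000e-02  1.998e+01] F [-0.3 -0.8 -1.4] M [-0.01  0.05  0.01] w 0.0401 ring [0.6128 0.2076 0.1651]
```

View pics/look_b.png

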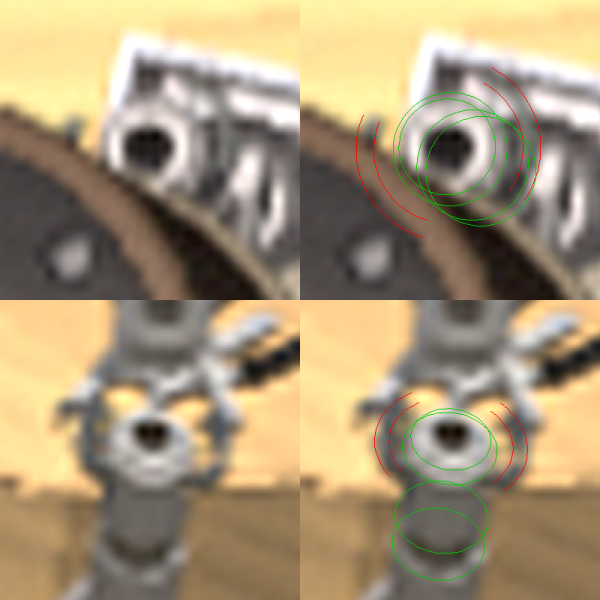

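The ring has passed round the tail: in the scene view its arcs at columns 80–105 and 205–227 straddle the tube at 110–190, with gaps both sides and no force change. Continuing down.

Call:
{"api": "drive_tool", "payload": {"deltas": [[0, 0, -0.2, 0, 0, 0], [0, 0, -0.4, 0, 0, 0], [0, 0, -0.6, 0, 0, 0], [0, 0, -0.9, 0, 0, 0], [0, 0, -1.2, 0, 0, 0], [0, 0, -1.5, 0, 0, 0], [0, 0, -1.5, 0, 0, 0], [0, 0, -1.5, 0, 0, 0]]}}

```text
time_s: 15.52
tcp_pos: [0.5209, 0.1742, 0.1327]
eef_rot: [-90.0, 0.0, 20.0]
contact_force: [0.4, 1.3, -1.9]
gripper_width: 0.0401
```

```bash
python3 look.py c
```

```text
15.6167 tcp [0.5211 0.1744 0.133 ] [-9.000e+01 -1.000e-02  1.999e+01] F [ 0.6  0.7 -1.8] M [ 0.01  0.06 -0.01] w 0.0401 ring [0.6132 0.2079 0.1508]
```

View pics/look_c.png

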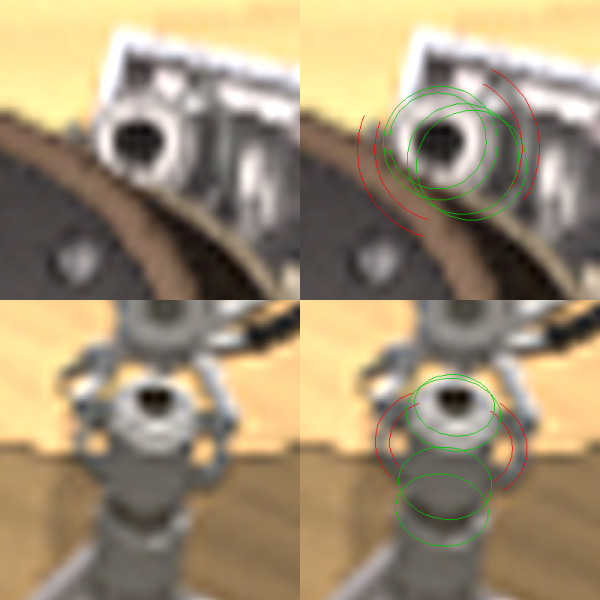

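Call:
{"api": "drive_tool", "payload": {"deltas": [[0, 0, -0.3, 0, 0, 0], [0, 0, -0.6, 0, 0, 0], [0, 0, -0.9, 0, 0, 0], [0, 0, -1.2, 0, 0, 0], [0, 0, -1.5, 0, 0, 0], [0, 0, -1.8, 0, 0, 0], [0, 0, -2.0, 0, 0, 0], [0, 0, -2.15, 0, 0, 0]]}}

```text
time_s: 16.28
tcp_pos: [0.5209, 0.1743, 0.1111]
eef_rot: [-90.0, 0.0, 20.0]
contact_force: [0.0, 0.3, -2.2]
gripper_width: 0.0402
```

```bash
python3 look.py d; python3 - <<'E'
import cv2,numpy as np
c=cv2.imread("pics/raw_d_scene.png")[205:285,335:415];cv2.imwrite("pics/d_sc.png",cv2.convertScaleAbs(cv2.resize(c,None,fx=7,fy=7,interpolation=cv2.INTER_CUBIC),alpha=1.6))
E
```

```text
16.3833 tcp [0.5209 0.1743 0.1111] [-9.001e+01  3.000e-02  1.999e+01] F [ 0.1 -0.1 -1.3] M [0.01 0.06 0.04] w 0.0399 ring [0.613  0.2077 0.1289]
```

View pics/look_d.png

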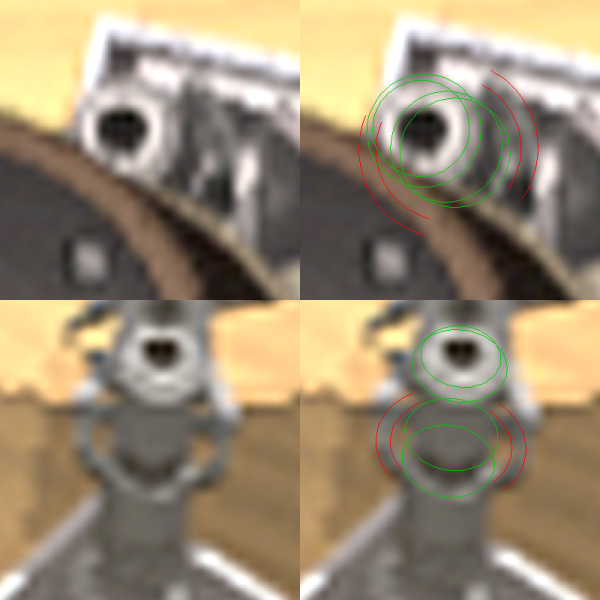

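View pics/d_sc.png

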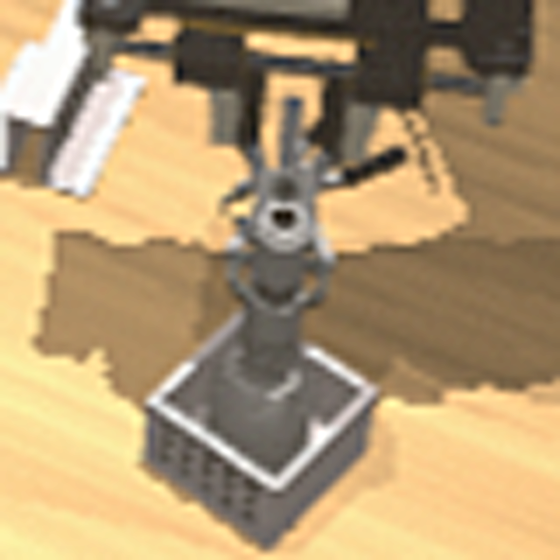

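The scene view shows the arcs at (80–105) and (205–228) on either side of the tube (108–190) at the level of the dark waist. The force reading is unchanged from free air, about -2 N of pliers weight. The ring height is 0.129–0.130 m, from the TCP height plus the grasp offset. Handing in.

```bash
python3 - <<'E'
from plant import r
r.close_job();s=r.get_state();print(s["time_s"],s["tcp_pos"],s["contact_force"],s["gripper_width"])
E
```

```text
the job is handed in; nothing more can be done
the job is handed in; nothing more can be done
```

I gripped the larger pliers on the bridge and squeezed them to the stop at 40 N. At the lamp I held the open ring about 85 mm in front of the lens and turned it to show its left side, nose and right side. I then slid it down over the torch to the groove and handed the job in at about 16.4 s; no verdict was reported.

**Last checks:**
- **Position:** the ring centre was about 0.5 mm from the measured torch axis, at 0.129–0.130 m height against the groove's 0.130 m.
- **Grip and tilt:** the fingers stood at 40 mm and the tool was upright within 0.1°. I took the ring to be level from the tool and did not measure it separately.
- **Contact:** the force reading stayed at the pliers' own weight (about 2 N), so there was no sign of the ring touching the torch.
- **Bystanders:** I never came near the bulb, fuse or tester, but I did not re-measure where they stand.

**What disagreed or was weak:**
- The two cameras disagreed by about 0.5 px (1–2 mm), so I checked ring against torch within each picture.
- The arm's wrist hid part of the ring in the top view at the torch. Its front-to-back centring therefore relies on one visible arc, the grasp offset and the absence of contact force.
- The fingers read 40 mm at the stop, where 42 mm was expected; the pictures showed the ring fully spread.

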